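# Nest the measuring beakers on the coaster

### The job

Put the four washed steel measuring beakers together as one nested set, mouth down as they are, on the square cork coaster: stand the smallest in the middle of the coaster first, then lower the next larger one over it, then the next, and the largest last, so that all four rest flat on the coaster, one inside another. Do not tip any beaker over, and leave the other things on the worktop where they stand.

Things in the scene. Friction and masses are not known exactly. Their poses are not given: they have to be found in the camera images.
- beaker_smallest_mid (a point): the smallest of four plain steel measuring beakers, standing mouth down; round, slightly tapered: 34 mm outside diameter at the mouth (below), 26 mm at the closed flat base (above), 44 mm tall, wall 2.5 mm, base 3 mm thick, hollow and open below. The point is its centre on the axis, 22 mm above the mouth and 22 mm below the top; z is up along the axis
- beaker_second_mid (a point): the second smallest of four plain steel measuring beakers, standing mouth down; round, slightly tapered: 46 mm outside diameter at the mouth (below), 38 mm at the closed flat base (above), 56 mm tall, wall 2.5 mm, base 3 mm thick, hollow and open below. The point is its centre on the axis, 28 mm above the mouth and 28 mm below the top; z is up along the axis
- beaker_third_mid (a point): the third (second largest) of four plain steel measuring beakers, standing mouth down; round, slightly tapered: 58 mm outside diameter at the mouth (below), 50 mm at the closed flat base (above), 68 mm tall, wall 2.5 mm, base 3 mm thick, hollow and open below. The point is its centre on the axis, 34 mm above the mouth and 34 mm below the top; z is up along the axis
- beaker_largest_mid (a point): the largest of four plain steel measuring beakers, standing mouth down; round, slightly tapered: 70 mm outside diameter at the mouth (below), 62 mm at the closed flat base (above), 80 mm tall, wall 2.5 mm, base 3 mm thick, hollow and open below. The point is its centre on the axis, 40 mm above the mouth and 40 mm below the top; z is up along the axis
- coaster: square wooden coaster with a brown cork inlay, 98 x 98 mm, its top 6.2 mm above the worktop, fixed where it lies; origin at the centre of its underside, x and y along its sides, z up
- tea_light: bystander: tea light in a metal cup, 38 mm across, 15 mm high; origin at the centre of its underside
- bottle_stopper: bystander: bottle stopper standing on its cap, 36 mm across, 36 mm high; origin at the centre of its underside
- teaspoon: bystander: steel teaspoon lying flat near the front edge, 130 x 26 x 11 mm, long axis x; origin at the centre of its underside
- egg_cup: bystander: glazed white egg cup, 49 mm across, 60 mm high; origin at the centre of its underside
- salt_shaker: bystander: salt shaker, 44 mm across, 90 mm high; origin at the centre of its underside
There are look-alikes about, which are no part of the job. Leave any purple or yellow look-alike of the part that bears beaker_third_mid alone. Leave any turquoise look-alike of the part that bears beaker_second_mid alone.

How it is judged:
On the way, in this order (a step that is already met when the one before it is completed fails the run):
1. the smallest beaker stands mouth down in the middle of the coaster (horizontal distance between beaker_smallest_mid and coaster below 0.015 m and z of beaker_smallest_mid in the frame of coaster below 0.0322 m and angle between beaker_smallest_mid's own z axis and vertical below 0.08 rad), for 0.2 s.
2. the second smallest beaker stands over the one before it, down on the coaster (all of step 1 and horizontal distance between beaker_second_mid and coaster below 0.015 m and z of beaker_second_mid in the frame of coaster below 0.0382 m and angle between beaker_second_mid's own z axis and vertical below 0.08 rad and horizontal distance between beaker_second_mid and beaker_smallest_mid below 0.008 m), for 0.2 s.
3. the third (second largest) beaker stands over the one before it, down on the coaster (all of step 2 and horizontal distance between beaker_third_mid and coaster below 0.015 m and z of beaker_third_mid in the frame of coaster below 0.0442 m and angle between beaker_third_mid's own z axis and vertical below 0.08 rad and horizontal distance between beaker_third_mid and beaker_second_mid below 0.008 m), for 0.2 s.
4. the largest beaker stands over the one before it, down on the coaster (all of step 3 and horizontal distance between beaker_largest_mid and coaster below 0.015 m and z of beaker_largest_mid in the frame of coaster below 0.0502 m and angle between beaker_largest_mid's own z axis and vertical below 0.08 rad and horizontal distance between beaker_largest_mid and beaker_third_mid below 0.008 m), for 0.2 s.
At the end, for the whole second after the job is handed in: All four beakers stand mouth down and upright (within 0.08 rad) flat on the coaster (within 4 mm of its top), their axes within 15 mm of its centre and each within 8 mm of the axis of the next smaller one inside it; all released and at rest (all of step 4 and linear speed of each of beaker_smallest, beaker_second, beaker_third, beaker_largest below 0.02 m/s); the robot touches nothing.
It fails at once if a beaker is tipped by more than about 35 degrees (angle between any of beaker_smallest_mid, beaker_second_mid, beaker_third_mid, beaker_largest_mid's own z axis and vertical above 0.6 rad).
It fails at once if a bystander is shifted by more than 30 mm or knocked over (distance of any of tea_light, bottle_stopper, teaspoon, egg_cup, salt_shaker from where it was at the start of the episode above 0.03 m or angle between any of tea_light, bottle_stopper, teaspoon, egg_cup, salt_shaker's own z axis and vertical above 0.5 rad).
It also fails if it takes over 112 s, if anything falls off the work surface, if the arm or the gripper's body presses on something with over 40 N, if the wrist force passes 120 N, or if a joint passes its speed limit or range.

### The arm

A 7-joint arm with a two-finger parallel gripper is mounted at the origin on a cart in front of the work surface, level with it; the furniture and walls round the work are solid. World frame = base frame: x ahead of the robot, y to its left, z up, the work surface at z = 0. Lengths are in m, angles in rad, forces in N, time in s.
With the tool pointing down it reaches from about 0.425 to 0.925 m from the base axis. Payload 6.8 kg.
Tool frame: the origin (TCP) lies midway between the tips of the shut fingers; the grasp point (between the pads) lies 19 mm behind it; z points along the fingers, y is the line along which they close (so a half turn about z gives the same grasp; the last joint's range is limited). The gripper opens to 85 mm and grips with 20 to 120 N. Pads are 22 mm wide; open, the fingers measure 114 mm over their backs; the gripper's body (76 mm by 85 mm) begins 54 mm behind the grasp point. The pads swing forward as they close: fully open they stand 13 mm farther back than shut.
Start: joints at [1.113, 0.477, 0.022, 1.555, -0.011, 1.109, -0.083], TCP at [0.231, -0.634, 0.231] pointing down, gripper open.
Joint ranges: [-2.96, 2.96], [-0.34, 2.1], [-1.41, 1.46], [0.24, 2.44], [-1.37, 4.51], [0.17, 1.92], [-2.96, 2.96]. Speed limits (rad/s): [2.39, 2.39, 3.14, 3.14, 3.14, 3.14, 3.14].

### API

Orientations are given as a rotation vector (axis times angle).
In Python, from bench import get_obs, grab_frame, camera_params, r gives the robot as it stands.
- The arm moves only by the shell command python3 -m jog 'ROWS' [FORCE]. ROWS is JSON, a list of rows, each an object of numbers: "rx", "ry", "rz": the turn, a rotation vector about the world's x, y, z scaled (see below); "x", "y", "z": the shift along the world's x, y, z scaled (see below); "jaw": the opening, from -1 (shut) to 1 (fully open). In form: [{"rx": .., "ry": .., "rz": .., "x": .., "y": .., "z": .., "jaw": ..}, ...]. A call has 1 to 8 rows; each row shifts and turns the commanded pose from where the row before left it; what a row does not reach is not made up. The controller multiplies each number of a shift by 60 mm and each number of a turn by 10 degrees. A row lasts 1/8 s, in which the tool goes at most 62.5 mm and 10.7 degrees, less where a joint would pass 70% of its speed; a pose out of reach is approached as far as the arm can. A call with a number of a shift or a turn outside -1 to 1 is refused whole. A call with a gripper value outside its range is refused whole. The fingers move at their own pace and stop on an object; FORCE is the grip in N (left out, the last holds). Time passes only in rows, so rows that do not move let the fingers close. It gives the time, the measured TCP pose, the force, the opening and the grip force at its end, in the units of the state.
- get_obs(): the state, without advancing time (a new reading comes with each control period).
- grab_frame(name): name is "side" or "top"; returns the picture (400x640x3 uint8, red, green, blue); there is no depth.
- camera_params(name): a dict with "fx", "fy", "cx", "cy" (pixels), "R" (3x3) and "t" (3): a world point X has camera coordinates R X + t. Camera axes: x right, y down, z forward; pixel columns grow to the right and rows downward; lengths in m; the calibration is good to about 2 mm. A picture is of the moment at which its call begins. camera_params takes no time and is no camera call.
- r.hand_in(): hands the job in; it is judged then, once.
The state is a dict: "clock": time; "joints": joint angles; "qvel": joint speeds; "tau": joint torques, N m; "tcp_pos": TCP position; "orientation": TCP orientation; "contact_force": force on the tool from outside, world axes, zero at the start; "moment": the same for the moment, N m; "grip_width": finger opening in m; "gripper_force": force on a finger pad.
Only numpy, scipy, OpenCV 4.12 (cv2) and the standard library are available. Lean on these libraries where they do the work, as an engineer would, in place of code of your own. Each camera call takes 0.05 s, during which the arm holds its last target. There are 200 camera calls.

## Working session

There is one attempt and no reset: what is moved stays moved. The work goes in short steps, Python scripts to look and compute and a shell command to move; the robot and the scene stay as the last step left them, time stands still between calls to the robot, and variables do not carry over. Pictures are saved under pics/ and viewed, at most 14 in all, crops included, and the job is handed in when it is done.

```bash
mkdir -p pics
python3 - <<'E'
from bench import get_obs, grab_frame, camera_params, r
import cv2
for n in("side","top"):
    cv2.imwrite(f"pics/{n}0.png",grab_frame(n)[:,:,::-1])
    p=camera_params(n);print(n,p)
o=get_obs();print({k:o[k] for k in("clock","tcp_pos","orientation","grip_width")})
E
```

```text
side {'fx': 415.53414076592895, 'fy': 415.53414076592895, 'cx': 320.97034704791366, 'cy': 198.886580108543, 'R': array([[ 0.89116685, -0.45364818,  0.00499824],
       [-0.19935862, -0.40147799, -0.89390803],
       [ 0.40752643,  0.79562476, -0.44822255]]), 't': array([-0.46777938,  0.12478266,  1.03227042])}
top {'fx': 370.5504274209589, 'fy': 370.5504274209589, 'cx': 322.1311397191948, 'cy': 194.21207109436398, 'R': array([[-0.00264298, -0.99996405,  0.00805742],
       [-0.99759622,  0.00207862, -0.06926377],
       [ 0.06924453, -0.00822112, -0.99756584]]), 't': array([-0.10275057,  0.4907427 ,  1.02104249])}
{'clock': 0.1, 'tcp_pos': array([ 0.23110341, -0.63364006,  0.23041184]), 'orientation': array([-3.09209071e+00, -5.46367332e-01,  6.46140699e-04]), 'grip_width': 0.08528394639128649}
```

View pics/top0.png

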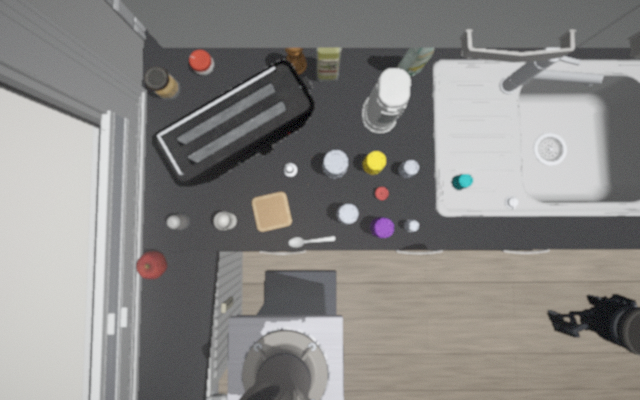

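View pics/side0.png

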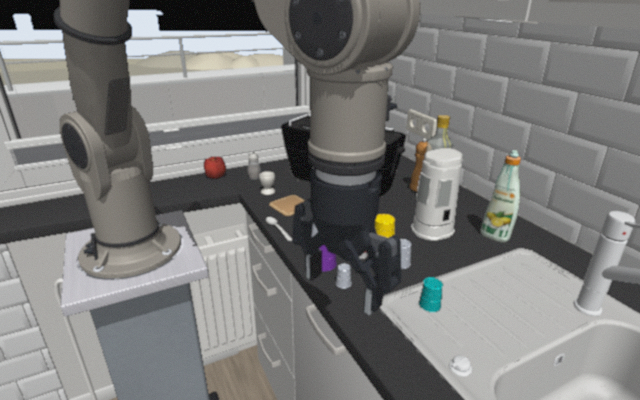

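The top view shows four steel candidates: (335,163), (347,213), (409,168) and (412,225). The yellow (375,161), purple (384,228) and turquoise (464,181) look-alikes are coloured, so they're ruled out. The coaster is at (272,211). I'll enlarge this area to confirm.

Run:
```python
import cv2
a=cv2.imread("pics/top0.png")
cv2.imwrite("pics/crop0.png",cv2.resize(a[140:250,245:440],None,fx=4,fy=4,interpolation=cv2.INTER_CUBIC))
```

```text
(no output)
```

View pics/crop0.png

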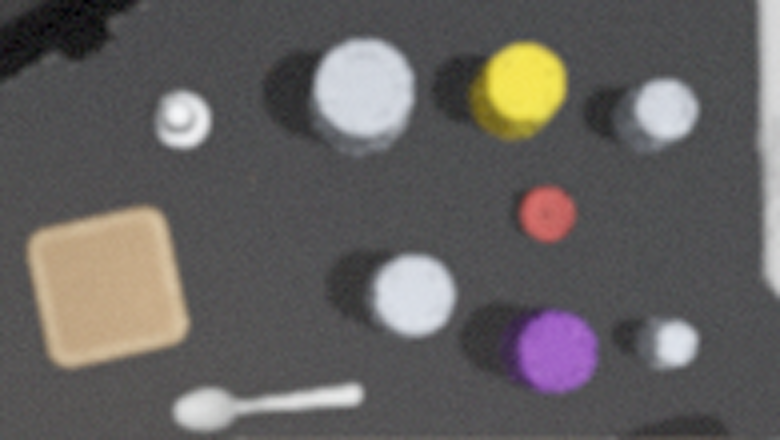

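```bash
cat > h.py <<'E'
from bench import get_obs, grab_frame, camera_params, r
import cv2, numpy as np
from scipy.spatial.transform import Rotation as Ro
def ray(n,u,v,z):
    p=camera_params(n);R,t=p["R"],p["t"];c=-R.T@t
    d=R.T@np.array([(u-p["cx"])/p["fx"],(v-p["cy"])/p["fy"],1]);return c+d*(z-c[2])/d[2]
def px(n,X):
    p=camera_params(n);q=p["R"]@np.array(X)+p["t"];return p["cx"]+p["fx"]*q[0]/q[2],p["cy"]+p["fy"]*q[1]/q[2]
def disc(img,u,v,h,D,thr=195):
    g=cv2.resize(img[int(v)-20:int(v)+20,int(u)-20:int(u)+20],None,fx=8,fy=8,interpolation=cv2.INTER_CUBIC).min(2)
    m=(g>thr).astype(np.uint8); n,l,s,c=cv2.connectedComponentsWithStats(m)
    k=min(range(1,n),key=lambda i:np.hypot(*(c[i]-160))+ (999 if s[i,4]<300 else 0))
    uu=int(u)-20+(c[k][0]+.5)/8-.5; vv=int(v)-20+(c[k][1]+.5)/8-.5
    return ray("top",uu,vv,h),np.sqrt(s[k,4]/64*4/np.pi),(uu,vv)
E
python3 - <<'E'
from h import *
im=grab_frame("top")
B=dict(largest=(336,162,.08,.062),third=(348,214,.068,.05),second=(411,167,.056,.038),smallest=(413,225,.044,.026))
for k,(u,v,h,D) in B.items():
    p=camera_params("top")
    for thr in (170,190):
        P,d,c=disc(im,u,v,h,D,thr); print(k,thr,P.round(4),"dia px %.1f"%d,"exp %.1f"%(D*p["fx"]/(p["R"]@P+p["t"])[2]),np.round(c,1))
hsv=cv2.cvtColor(im,cv2.COLOR_RGB2HSV);m=cv2.inRange(hsv,(5,60,90),(25,255,255));m[:185]=0;m[240:]=0;m[:,:245]=0;m[:,300:]=0
c=max(cv2.findContours(m,0,2)[0],key=cv2.contourArea);rc=cv2.minAreaRect(c);print(rc,ray("top",*rc[0],.0062))
for n,u,v,h in(("tea",381,193,.015),("yellow",376,161,.068),("purple",384,228,.068),("stop",290,169,.036),("spoonL",297,242,.005),("spoonR",333,239,.005),("egg",225,220,.05)):print(n,ray("top",u,v,h).round(3))
for q in((389,80,.25),(408,75,.25),(378,130,.13),(380,127,.02)):print(ray("top",*q).round(3))if 0 else 0
o=get_obs();print(Ro.from_rotvec(o["orientation"]).as_matrix().round(3),r)
E
```

```text
largest 170 [ 0.5727 -0.1396  0.08  ] dia px 23.4 exp 23.4 [335.7 161.6]
largest 190 [ 0.5728 -0.1395  0.08  ] dia px 22.2 exp 23.4 [335.7 161.6]
third 170 [ 0.4358 -0.1726  0.068 ] dia px 19.0 exp 18.8 [348.2 213.4]
third 190 [ 0.4358 -0.1726  0.068 ] dia px 17.9 exp 18.8 [348.2 213.4]
second 170 [ 0.5615 -0.3454  0.056 ] dia px 13.9 exp 14.0 [411.1 167. ]
second 190 [ 0.5614 -0.3451  0.056 ] dia px 12.5 exp 14.0 [411. 167.]
smallest 170 [ 0.4029 -0.3521  0.044 ] dia px 9.8 exp 9.6 [413.5 225.5]
smallest 190 [ 0.4029 -0.3523  0.044 ] dia px 8.7 exp 9.6 [413.6 225.5]
((271.44586181640625, 211.25091552734375), (36.02806854248047, 36.02806854248047), 77.73522186279297) [0.44339764 0.03910061 0.0062    ]
tea [ 0.494 -0.27   0.015]
yellow [ 0.576 -0.248  0.068]
purple [ 0.397 -0.267  0.068]
stop [ 0.559 -0.015  0.036]
spoonL [ 0.357 -0.033  0.005]
spoonR [ 0.365 -0.134  0.005]
egg [0.419 0.158 0.05 ]
[[ 0.939  0.343 -0.001]
 [ 0.343 -0.939  0.001]
 [-0.    -0.001 -1.   ]] <Robot object at 0x7f66af5e3b60>
```

```bash
python3 -m jog '[{"x":0.48,"y":0.78,"rz":0.42,"jaw":1},{"x":0.48,"y":0.78,"rz":0.42},{"x":0.48,"y":0.78,"rz":0.42},{"x":0.48,"y":0.78,"rz":0.42},{"x":0.48,"y":0.78,"rz":0.42},{"x":0.48,"y":0.78,"rz":0.42},{"x":0},{"x":0}]' 30
```

```text
validation failed for argument at $[0]...
```

```bash
python3 -m jog '[{"rx":0,"ry":0,"rz":0.42,"x":0.48,"y":0.78,"z":0,"jaw":1},{"rx":0,"ry":0,"rz":0.42,"x":0.48,"y":0.78,"z":0,"jaw":1},{"rx":0,"ry":0,"rz":0.42,"x":0.48,"y":0.78,"z":0,"jaw":1},{"rx":0,"ry":0,"rz":0.42,"x":0.48,"y":0.78,"z":0,"jaw":1},{"rx":0,"ry":0,"rz":0.42,"x":0.48,"y":0.78,"z":0,"jaw":1},{"rx":0,"ry":0,"rz":0.42,"x":0.48,"y":0.78,"z":0,"jaw":1},{"rx":0,"ry":0,"rz":0,"x":0,"y":0,"z":0,"jaw":1},{"rx":0,"ry":0,"rz":0,"x":0,"y":0,"z":0,"jaw":1}]' 30
```

```text
clock: 1.15
tcp_pos: [0.4037, -0.3537, 0.2312]
orientation: [2.9, 1.208, -0.001]
contact_force: [0.3, -0.4, -0.1]
grip_width: 0.0854
gripper_force: 0.0
```

```bash
python3 -m jog '[{"rx":0,"ry":0,"rz":0,"x":-0.013,"y":0.027,"z":-0.9,"jaw":1},{"rx":0,"ry":0,"rz":0,"x":0,"y":0,"z":-0.9,"jaw":1},{"rx":0,"ry":0,"rz":0,"x":0,"y":0,"z":-0.9,"jaw":1},{"rx":0,"ry":0,"rz":0,"x":0,"y":0,"z":-0.5,"jaw":1},{"rx":0,"ry":0,"rz":0,"x":0,"y":0,"z":-0.3,"jaw":1},{"rx":0,"ry":0,"rz":0,"x":0,"y":0,"z":-0.18,"jaw":1},{"rx":0,"ry":0,"rz":0,"x":0,"y":0,"z":0,"jaw":1}]' 30
python3 -m jog '[{"rx":0,"ry":0,"rz":0,"x":0,"y":0,"z":0,"jaw":-1},{"rx":0,"ry":0,"rz":0,"x":0,"y":0,"z":0,"jaw":-1},{"rx":0,"ry":0,"rz":0,"x":0,"y":0,"z":0,"jaw":-1},{"rx":0,"ry":0,"rz":0,"x":0,"y":0,"z":0,"jaw":-1},{"rx":0,"ry":0,"rz":0,"x":0,"y":0,"z":0,"jaw":-1},{"rx":0,"ry":0,"rz":0,"x":0,"y":0,"z":0,"jaw":-1},{"rx":0,"ry":0,"rz":0,"x":0,"y":0,"z":0,"jaw":-1},{"rx":0,"ry":0,"rz":0,"x":0,"y":0,"z":0,"jaw":-1}]' 30
```

```text
clock: 2.02
tcp_pos: [0.4033, -0.3522, 0.0106]
orientation: [2.9, 1.207, -0.0]
contact_force: [0.2, 0.0, -0.4]
grip_width: 0.0851
gripper_force: 0.0
clock: 3.02
tcp_pos: [0.4037, -0.352, 0.0113]
orientation: [2.899, 1.208, 0.001]
contact_force: [-0.4, 0.7, 5.9]
grip_width: 0.0297
gripper_force: 29.3
```

```bash
python3 -m jog '[{"rx":0,"ry":0,"rz":0,"x":0,"y":0,"z":0.3,"jaw":-1},{"rx":0,"ry":0,"rz":0,"x":0,"y":0,"z":0.6,"jaw":-1},{"rx":0,"ry":0,"rz":0,"x":0,"y":0,"z":0.7,"jaw":-1},{"rx":0,"ry":0,"rz":0,"x":0,"y":0,"z":0.4,"jaw":-1},{"rx":0,"ry":0,"rz":0,"x":0,"y":0,"z":0,"jaw":-1}]'
python3 -m jog '[{"rx":0,"ry":0,"rz":0,"x":0.05,"y":0.5,"z":0,"jaw":-1},{"rx":0,"ry":0,"rz":0,"x":0.1,"y":1.0,"z":0,"jaw":-1},{"rx":0,"ry":0,"rz":0,"x":0.1,"y":1.0,"z":0,"jaw":-1},{"rx":0,"ry":0,"rz":0,"x":0.1,"y":1.0,"z":0,"jaw":-1},{"rx":0,"ry":0,"rz":0,"x":0.1,"y":1.0,"z":0,"jaw":-1},{"rx":0,"ry":0,"rz":0,"x":0.1,"y":1.0,"z":0,"jaw":-1},{"rx":0,"ry":0,"rz":0,"x":0.1,"y":1.0,"z":0,"jaw":-1},{"rx":0,"ry":0,"rz":0,"x":0,"y":0,"z":0,"jaw":-1}]'
```

```text
clock: 3.65
tcp_pos: [0.4047, -0.3527, 0.1335]
orientation: [2.896, 1.206, 0.004]
contact_force: [0.1, 1.0, -0.8]
grip_width: 0.0297
gripper_force: 29.8
clock: 4.65
tcp_pos: [0.4423, 0.0435, 0.1305]
orientation: [-2.893, -1.221, -0.002]
contact_force: [0.3, -1.0, -0.4]
grip_width: 0.03
gripper_force: 29.8
```

Run:
```python
from h import *
a=grab_frame("top")[:,:,::-1];b=grab_frame("side")[:,:,::-1];print(get_obs()["tcp_pos"],get_obs()["grip_width"])
f=lambda c:cv2.resize(c,(390,390),interpolation=cv2.INTER_CUBIC)
cv2.imwrite("pics/s1.png",np.hstack([f(a[150:270,220:340]),f(b[110:230,220:340])]))
```

```text
[0.44167135 0.03847697 0.13004055] 0.029691885202128194
```

View pics/s1.png

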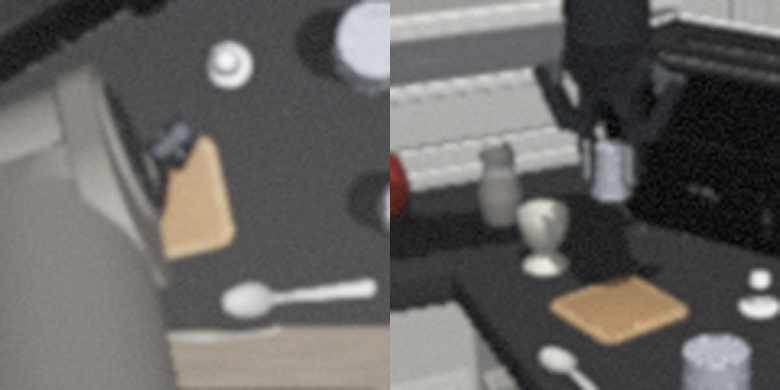

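The side crop shows the smallest beaker held upright above the coaster. I'll lower it.

```bash
python3 -m jog '[{"rx":0,"ry":0,"rz":0,"x":0.03,"y":0.01,"z":-0.5,"jaw":-1},{"rx":0,"ry":0,"rz":0,"x":0,"y":0,"z":-0.6,"jaw":-1},{"rx":0,"ry":0,"rz":0,"x":0,"y":0,"z":-0.4,"jaw":-1},{"rx":0,"ry":0,"rz":0,"x":0,"y":0,"z":-0.2,"jaw":-1},{"rx":0,"ry":0,"rz":0,"x":0,"y":0,"z":-0.1,"jaw":-1},{"rx":0,"ry":0,"rz":0,"x":0,"y":0,"z":-0.05,"jaw":-1},{"rx":0,"ry":0,"rz":0,"x":0,"y":0,"z":0,"jaw":-1},{"rx":0,"ry":0,"rz":0,"x":0,"y":0,"z":0,"jaw":-1}]'
```

```text
clock: 5.75
tcp_pos: [0.4446, 0.0389, 0.02]
orientation: [2.9, 1.208, 0.002]
contact_force: [0.0, 0.1, 0.0]
grip_width: 0.03
gripper_force: 29.8
```

```bash
python3 -m jog '[{"rx":0,"ry":0,"rz":0,"x":-0.01,"y":0,"z":-0.03,"jaw":-1},{"rx":0,"ry":0,"rz":0,"x":0,"y":0,"z":-0.02,"jaw":-1},{"rx":0,"ry":0,"rz":0,"x":0,"y":0,"z":0,"jaw":-1}]'
python3 -m jog '[{"rx":0,"ry":0,"rz":0,"x":0,"y":0,"z":0,"jaw":-0.1},{"rx":0,"ry":0,"rz":0,"x":0,"y":0,"z":0,"jaw":0.3},{"rx":0,"ry":0,"rz":0,"x":0,"y":0,"z":0,"jaw":0.6},{"rx":0,"ry":0,"rz":0,"x":0,"y":0,"z":0,"jaw":0.6},{"rx":0,"ry":0,"rz":0,"x":0,"y":0,"z":0.3,"jaw":0.6},{"rx":0,"ry":0,"rz":0,"x":0,"y":0,"z":0.9,"jaw":0.8},{"rx":0,"ry":0,"rz":0,"x":0,"y":0,"z":0.9,"jaw":1},{"rx":0,"ry":0,"rz":0,"x":0,"y":0,"z":0,"jaw":1}]'
```

```text
clock: 6.12
tcp_pos: [0.4438, 0.0389, 0.0173]
orientation: [2.899, 1.208, 0.001]
contact_force: [-3.1, -0.4, 14.4]
grip_width: 0.0297
gripper_force: 31.5
clock: 7.12
tcp_pos: [0.4464, 0.0393, 0.1462]
orientation: [2.898, 1.207, 0.012]
contact_force: [-0.9, 0.3, -0.9]
grip_width: 0.0854
gripper_force: 0.0
```

```bash
python3 -m jog '[{"rx":0,"ry":0,"rz":0,"x":0.28,"y":-0.91,"z":0,"jaw":1},{"rx":0,"ry":0,"rz":0,"x":0.28,"y":-0.91,"z":0,"jaw":1},{"rx":0,"ry":0,"rz":0,"x":0.28,"y":-0.91,"z":0,"jaw":1},{"rx":0,"ry":0,"rz":0,"x":0.28,"y":-0.91,"z":0,"jaw":1},{"rx":0,"ry":0,"rz":0,"x":0.28,"y":-0.91,"z":0,"jaw":1},{"rx":0,"ry":0,"rz":0,"x":0.28,"y":-0.91,"z":0,"jaw":1},{"rx":0,"ry":0,"rz":0,"x":0.28,"y":-0.91,"z":0,"jaw":1},{"rx":0,"ry":0,"rz":0,"x":0,"y":0,"z":0,"jaw":1}]'
python3 - <<'E'
from h import *
im=grab_frame("top");o=get_obs();print(o["tcp_pos"])
for k,u,v,h in(("second",411,167,.056),("third",348,213,.068),("largest",336,162,.08)):
    try:print(k,disc(im,u,v,h,0,170))
    except Exception as e:print(e)
u,v=px("top",(.4434,.0391,.05));print(u,v,disc(im,u,v,.0502,0,185))
cv2.imwrite("pics/s2.png",np.hstack([cv2.resize(im[150:270,220:340,::-1],(390,390),interpolation=2),cv2.resize(grab_frame("side")[110:230,220:340,::-1],(390,390),interpolation=2)]))
E
```

```text
clock: 8.12
tcp_pos: [0.5598, -0.349, 0.1406]
orientation: [2.903, 1.197, -0.004]
contact_force: [-0.0, 0.1, -0.6]
grip_width: 0.0857
gripper_force: 0.0
[ 0.55998419 -0.34540869  0.14059852]
second (array([ 0.56682401, -0.33906236,  0.056     ]), np.float64(9.730225936317781), (np.float64(408.67962019331793), np.float64(165.03707449043918)))
third (array([ 0.43581284, -0.17262229,  0.068     ]), np.float64(18.960253893574805), (np.float64(348.1920448256779), np.float64(213.36738378527946)))
min() iterable argument is empty
269.36547109172614 210.87095483877363 (array([0.44775055, 0.04295277, 0.0502    ]), np.float64(4.881951733478254), (np.float64(267.94021285475793), np.float64(209.26199916527545)))
```

View pics/s2.png

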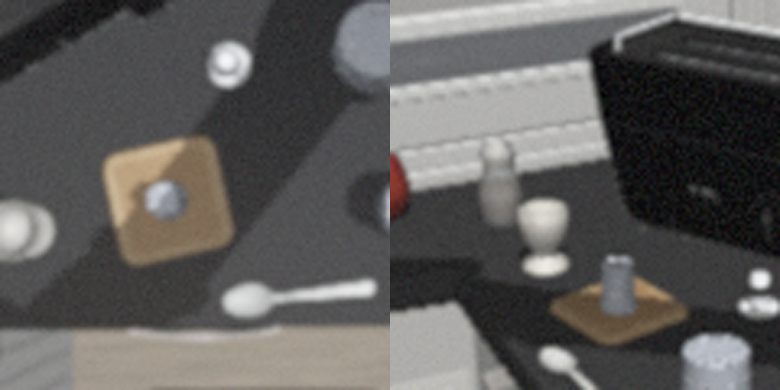

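The smallest beaker stands upright near the middle of the coaster, at about (271,211) in the top view. Next I'll grasp the second one.

```bash
python3 -m jog '[{"rx":0,"ry":0,"rz":0,"x":0.025,"y":0,"z":-0.7,"jaw":1},{"rx":0,"ry":0,"rz":0,"x":0,"y":0,"z":-0.6,"jaw":1},{"rx":0,"ry":0,"rz":0,"x":0,"y":0,"z":-0.5,"jaw":1},{"rx":0,"ry":0,"rz":0,"x":0,"y":0,"z":-0.24,"jaw":1},{"rx":0,"ry":0,"rz":0,"x":0,"y":0,"z":0,"jaw":1},{"rx":0,"ry":0,"rz":0,"x":0,"y":0,"z":0,"jaw":1}]'
python3 -m jog '[{"rx":0,"ry":0,"rz":0,"x":0,"y":0,"z":0,"jaw":-1},{"rx":0,"ry":0,"rz":0,"x":0,"y":0,"z":0,"jaw":-1},{"rx":0,"ry":0,"rz":0,"x":0,"y":0,"z":0,"jaw":-1},{"rx":0,"ry":0,"rz":0,"x":0,"y":0,"z":0,"jaw":-1},{"rx":0,"ry":0,"rz":0,"x":0,"y":0,"z":0,"jaw":-1},{"rx":0,"ry":0,"rz":0,"x":0,"y":0,"z":0,"jaw":-1},{"rx":0,"ry":0,"rz":0,"x":0,"y":0,"z":0,"jaw":-1},{"rx":0,"ry":0,"rz":0,"x":0,"y":0,"z":0,"jaw":-1}]'
```

```text
clock: 8.98
tcp_pos: [0.5636, -0.3433, 0.0214]
orientation: [2.898, 1.208, 0.002]
contact_force: [0.6, -0.4, 1.1]
grip_width: 0.0855
gripper_force: 0.0
clock: 9.98
tcp_pos: [0.563, -0.3436, 0.0211]
orientation: [2.899, 1.208, 0.001]
contact_force: [-1.0, 1.4, 4.9]
grip_width: 0.0417
gripper_force: 29.9
```

```bash
python3 -m jog '[{"rx":0,"ry":0,"rz":0,"x":0,"y":0,"z":0.3,"jaw":-1},{"rx":0,"ry":0,"rz":0,"x":0,"y":0,"z":0.6,"jaw":-1},{"rx":0,"ry":0,"rz":0,"x":0,"y":0,"z":0.7,"jaw":-1},{"rx":0,"ry":0,"rz":0,"x":0,"y":0,"z":0.5,"jaw":-1},{"rx":0,"ry":0,"rz":0,"x":0,"y":0,"z":0,"jaw":-1}]'
python3 -m jog '[{"rx":0,"ry":0,"rz":0,"x":-0.16,"y":0.5,"z":0,"jaw":-1},{"rx":0,"ry":0,"rz":0,"x":-0.3,"y":0.98,"z":0,"jaw":-1},{"rx":0,"ry":0,"rz":0,"x":-0.3,"y":0.98,"z":0,"jaw":-1},{"rx":0,"ry":0,"rz":0,"x":-0.3,"y":0.98,"z":0,"jaw":-1},{"rx":0,"ry":0,"rz":0,"x":-0.3,"y":0.98,"z":0,"jaw":-1},{"rx":0,"ry":0,"rz":0,"x":-0.3,"y":0.98,"z":0,"jaw":-1},{"rx":0,"ry":0,"rz":0,"x":-0.3,"y":0.98,"z":0,"jaw":-1},{"rx":0,"ry":0,"rz":0,"x":0,"y":0,"z":0,"jaw":-1}]'
python3 -m jog '[{"rx":0,"ry":0,"rz":0,"x":0,"y":0,"z":0,"jaw":-1},{"rx":0,"ry":0,"rz":0,"x":0,"y":0,"z":0,"jaw":-1}]'
python3 - <<'E'
from h import *
b=grab_frame("side")[:,:,::-1];print(get_obs()["tcp_pos"],get_obs()["grip_width"])
cv2.imwrite("pics/s3.png",cv2.resize(b[120:230,260:370],(600,600),interpolation=cv2.INTER_CUBIC))
E
```

```text
clock: 10.6
tcp_pos: [0.5645, -0.3443, 0.1501]
orientation: [2.895, 1.206, 0.007]
contact_force: [0.4, 0.0, -0.8]
grip_width: 0.0413
gripper_force: 30.6
clock: 11.6
tcp_pos: [0.4431, 0.044, 0.1458]
orientation: [-2.893, -1.221, 0.001]
contact_force: [0.4, 0.1, -0.5]
grip_width: 0.0417
gripper_force: 30.6
clock: 11.85
tcp_pos: [0.4452, 0.038, 0.1458]
orientation: [2.901, 1.205, -0.001]
contact_force: [-0.9, -0.0, -1.1]
grip_width: 0.0418
gripper_force: 30.6
[0.44521306 0.03800324 0.14582646] 0.041127019745912
```

View pics/s3.png

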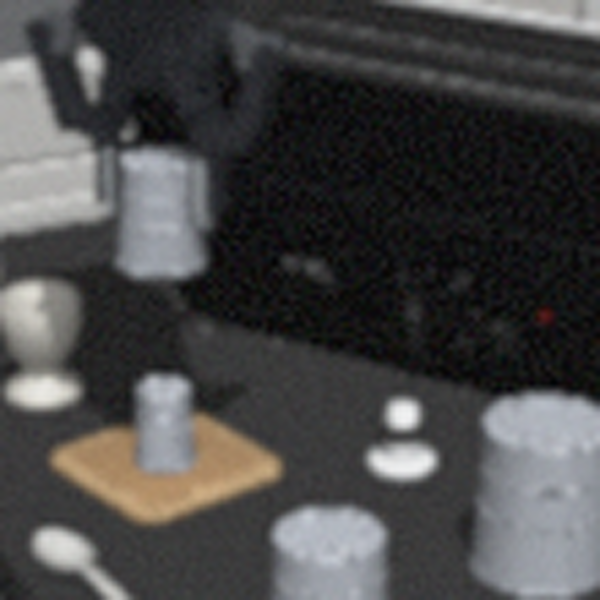

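The second beaker is held upright. Its axis column (289.5 px) matches the predicted axis over the small beaker (289.4), so I'll lower it.

```bash
python3 -m jog '[{"rx":0,"ry":0,"rz":0,"x":0,"y":0.03,"z":-0.4,"jaw":-1},{"rx":0,"ry":0,"rz":0,"x":0,"y":0,"z":-0.4,"jaw":-1},{"rx":0,"ry":0,"rz":0,"x":0,"y":0,"z":-0.2,"jaw":-1},{"rx":0,"ry":0,"rz":0,"x":0,"y":0,"z":0,"jaw":-1}]'
python3 -m jog '[{"rx":0,"ry":0,"rz":0,"x":0,"y":0,"z":-0.25,"jaw":-1},{"rx":0,"ry":0,"rz":0,"x":0,"y":0,"z":-0.25,"jaw":-1},{"rx":0,"ry":0,"rz":0,"x":0,"y":0,"z":-0.2,"jaw":-1},{"rx":0,"ry":0,"rz":0,"x":0,"y":0,"z":-0.15,"jaw":-1},{"rx":0,"ry":0,"rz":0,"x":0,"y":0,"z":-0.08,"jaw":-1},{"rx":0,"ry":0,"rz":0,"x":0,"y":0,"z":0,"jaw":-1},{"rx":0,"ry":0,"rz":0,"x":0,"y":0,"z":0,"jaw":-1}]'
```

```text
clock: 12.4
tcp_pos: [0.4447, 0.0407, 0.0855]
orientation: [-2.9, -1.207, 0.003]
contact_force: [0.3, 0.4, 0.1]
grip_width: 0.0411
gripper_force: 30.6
clock: 13.28
tcp_pos: [0.4453, 0.0414, 0.0306]
orientation: [2.9, 1.208, 0.001]
contact_force: [0.8, 0.4, -1.9]
grip_width: 0.0411
gripper_force: 30.6
```

```bash
python3 -m jog '[{"rx":0,"ry":0,"rz":0,"x":0,"y":-0.01,"z":-0.03,"jaw":-1},{"rx":0,"ry":0,"rz":0,"x":0,"y":0,"z":-0.03,"jaw":-1},{"rx":0,"ry":0,"rz":0,"x":0,"y":0,"z":0,"jaw":-1}]'
python3 -m jog '[{"rx":0,"ry":0,"rz":0,"x":0,"y":0,"z":0,"jaw":0.1},{"rx":0,"ry":0,"rz":0,"x":0,"y":0,"z":0,"jaw":0.4},{"rx":0,"ry":0,"rz":0,"x":0,"y":0,"z":0,"jaw":0.8},{"rx":0,"ry":0,"rz":0,"x":0,"y":0,"z":0,"jaw":0.8},{"rx":0,"ry":0,"rz":0,"x":0,"y":0,"z":0.3,"jaw":0.8},{"rx":0,"ry":0,"rz":0,"x":0,"y":0,"z":0.9,"jaw":0.8},{"rx":0,"ry":0,"rz":0,"x":0,"y":0,"z":0.9,"jaw":1},{"rx":0,"ry":0,"rz":0,"x":0,"y":0,"z":0,"jaw":1}]'
```

```text
clock: 13.65
tcp_pos: [0.4454, 0.0406, 0.0272]
orientation: [2.9, 1.208, 0.001]
contact_force: [-1.8, -1.4, 5.9]
grip_width: 0.0413
gripper_force: 31.5
clock: 14.65
tcp_pos: [0.4479, 0.0412, 0.1565]
orientation: [2.898, 1.207, 0.012]
contact_force: [0.6, -0.4, 0.0]
grip_width: 0.0853
gripper_force: 0.0
```

```bash
python3 -m jog '[{"rx":0,"ry":0,"rz":0,"x":-0.04,"y":-0.89,"z":0,"jaw":1},{"rx":0,"ry":0,"rz":0,"x":-0.04,"y":-0.89,"z":0,"jaw":1},{"rx":0,"ry":0,"rz":0,"x":-0.04,"y":-0.89,"z":0,"jaw":1},{"rx":0,"ry":0,"rz":0,"x":-0.04,"y":-0.89,"z":0,"jaw":1},{"rx":0,"ry":0,"rz":0,"x":0,"y":0,"z":0,"jaw":1},{"rx":0,"ry":0,"rz":0,"x":0,"y":0,"z":0,"jaw":1}]'
python3 - <<'E'
from h import *
b=grab_frame("side")[:,:,::-1];print(get_obs()["tcp_pos"],get_obs()["grip_width"])
for P in((.4438,.0389,.0062),(.4438,.0389,.0622),(.4434,.0391,.0062)):
    u,v=px("side",P);print(u,v,"crop",(u-260)*600/110,(v-120)*600/110)
cv2.imwrite("pics/s4.png",cv2.resize(b[120:230,260:370],(600,600),interpolation=cv2.INTER_CUBIC))
E
```

```text
clock: 15.4
tcp_pos: [0.435, -0.1722, 0.1519]
orientation: [-2.899, -1.208, 0.001]
contact_force: [-0.3, 0.6, -0.1]
grip_width: 0.0849
gripper_force: 0.0
[ 0.43522178 -0.1715838   0.15213775] 0.08532013535962854
290.87722736110186 203.9573363136581 crop 168.42124015146467 457.9491071654078
290.35178565362963 186.95859794440506 crop 165.55519447434344 365.2287160603912
290.727430653097 203.9571673503813 crop 167.60416719871077 457.94818554753437
```

View pics/s4.png

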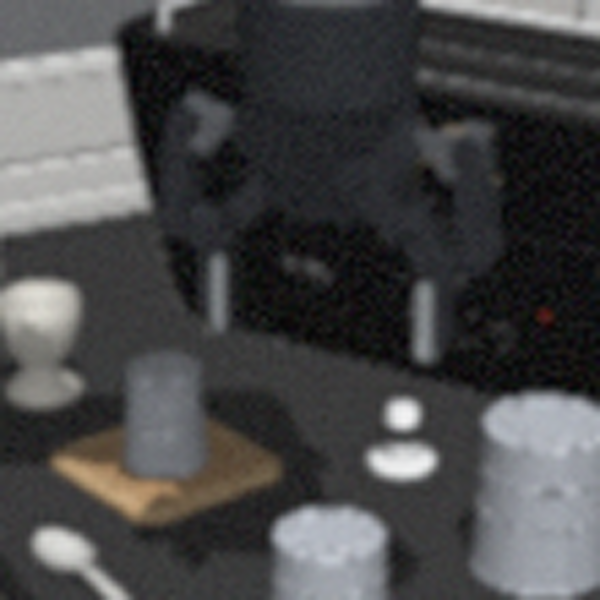

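The second beaker stands flat over the first, with its top at crop (165,365) as predicted. I'll go down for the third, the plain steel one at (348,213).

```bash
python3 -m jog '[{"rx":0,"ry":0,"rz":0,"x":0.01,"y":-0.015,"z":-0.7,"jaw":1},{"rx":0,"ry":0,"rz":0,"x":0,"y":0,"z":-0.6,"jaw":1},{"rx":0,"ry":0,"rz":0,"x":0,"y":0,"z":-0.5,"jaw":1},{"rx":0,"ry":0,"rz":0,"x":0,"y":0,"z":-0.22,"jaw":1},{"rx":0,"ry":0,"rz":0,"x":0,"y":0,"z":0,"jaw":1},{"rx":0,"ry":0,"rz":0,"x":0,"y":0,"z":0,"jaw":1}]'
```

```text
clock: 16.2
tcp_pos: [0.4369, -0.1737, 0.0324]
orientation: [2.899, 1.209, 0.002]
contact_force: [-0.1, -0.6, 0.2]
grip_width: 0.0854
gripper_force: 0.0
```

```bash
python3 -m jog '[{"rx":0,"ry":0,"rz":0,"x":-0.01,"y":0.01,"z":0,"jaw":-1},{"rx":0,"ry":0,"rz":0,"x":0,"y":0,"z":0,"jaw":-1},{"rx":0,"ry":0,"rz":0,"x":0,"y":0,"z":0,"jaw":-1},{"rx":0,"ry":0,"rz":0,"x":0,"y":0,"z":0,"jaw":-1},{"rx":0,"ry":0,"rz":0,"x":0,"y":0,"z":0,"jaw":-1},{"rx":0,"ry":0,"rz":0,"x":0,"y":0,"z":0,"jaw":-1},{"rx":0,"ry":0,"rz":0,"x":0,"y":0,"z":0,"jaw":-1},{"rx":0,"ry":0,"rz":0,"x":0,"y":0,"z":0,"jaw":-1}]' 35
python3 -m jog '[{"rx":0,"ry":0,"rz":0,"x":0,"y":0,"z":0.3,"jaw":-1},{"rx":0,"ry":0,"rz":0,"x":0,"y":0,"z":0.6,"jaw":-1},{"rx":0,"ry":0,"rz":0,"x":0,"y":0,"z":0.7,"jaw":-1},{"rx":0,"ry":0,"rz":0,"x":0,"y":0,"z":0.4,"jaw":-1},{"rx":0,"ry":0,"rz":0,"x":0,"y":0,"z":0,"jaw":-1}]'
```

```text
clock: 17.2
tcp_pos: [0.436, -0.1734, 0.0326]
orientation: [2.899, 1.208, 0.001]
contact_force: [-2.9, -0.0, 11.2]
grip_width: 0.0514
gripper_force: 34.8
clock: 17.82
tcp_pos: [0.4367, -0.1737, 0.1535]
orientation: [2.897, 1.207, 0.005]
contact_force: [0.3, 0.4, -0.8]
grip_width: 0.0516
gripper_force: 37.3
```

```bash
python3 -m jog '[{"rx":0,"ry":0,"rz":0,"x":0.02,"y":0.44,"z":0,"jaw":-1},{"rx":0,"ry":0,"rz":0,"x":0.03,"y":0.8,"z":0,"jaw":-1},{"rx":0,"ry":0,"rz":0,"x":0.03,"y":0.8,"z":0,"jaw":-1},{"rx":0,"ry":0,"rz":0,"x":0.03,"y":0.8,"z":0,"jaw":-1},{"rx":0,"ry":0,"rz":0,"x":0.02,"y":0.7,"z":0,"jaw":-1},{"rx":0,"ry":0,"rz":0,"x":0,"y":0,"z":0,"jaw":-1},{"rx":0,"ry":0,"rz":0,"x":0,"y":0,"z":0,"jaw":-1},{"rx":0,"ry":0,"rz":0,"x":0,"y":0,"z":0,"jaw":-1}]'
python3 - <<'E'
from h import *
b=grab_frame("side")[:,:,::-1];print(get_obs()["tcp_pos"],get_obs()["grip_width"])
for z in(.06,.12,.188):
    u,v=px("side",(.444,.039,z));print("crop",(u-260)*600/110,(v-120)*600/110)
cv2.imwrite("pics/s5.png",cv2.resize(b[120:230,260:370],(600,600),interpolation=cv2.INTER_CUBIC))
E
```

```text
clock: 18.82
tcp_pos: [0.4429, 0.0377, 0.151]
orientation: [2.901, 1.205, -0.002]
contact_force: [0.5, -0.7, -0.4]
grip_width: 0.0514
gripper_force: 37.3
[0.44304173 0.03782936 0.15117372] 0.051678457007225106
crop 165.9394864120886 368.80259867938827
crop 162.7462463400741 265.2969133595665
crop 158.9482446370696 142.1884842249673
```

View pics/s5.png

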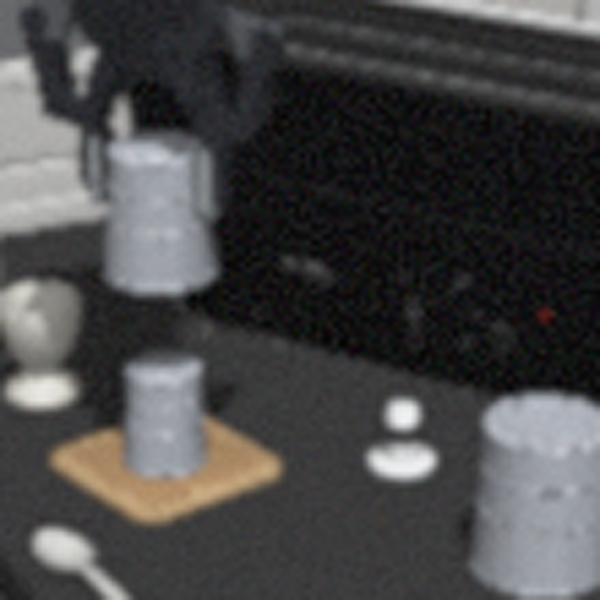

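The third beaker is held upright with its mouth centre at crop (161,275), against a predicted column of 163, so it's aligned. I'll lower it.

```bash
python3 -m jog '[{"rx":0,"ry":0,"rz":0,"x":0.017,"y":0.02,"z":-0.4,"jaw":-1},{"rx":0,"ry":0,"rz":0,"x":0,"y":0,"z":-0.3,"jaw":-1},{"rx":0,"ry":0,"rz":0,"x":0,"y":0,"z":-0.1,"jaw":-1},{"rx":0,"ry":0,"rz":0,"x":0,"y":0,"z":0,"jaw":-1}]'
python3 -m jog '[{"rx":0,"ry":0,"rz":0,"x":0,"y":0,"z":-0.25,"jaw":-1},{"rx":0,"ry":0,"rz":0,"x":0,"y":0,"z":-0.25,"jaw":-1},{"rx":0,"ry":0,"rz":0,"x":0,"y":0,"z":-0.25,"jaw":-1},{"rx":0,"ry":0,"rz":0,"x":0,"y":0,"z":-0.2,"jaw":-1},{"rx":0,"ry":0,"rz":0,"x":0,"y":0,"z":-0.08,"jaw":-1},{"rx":0,"ry":0,"rz":0,"x":0,"y":0,"z":0,"jaw":-1},{"rx":0,"ry":0,"rz":0,"x":0,"y":0,"z":0,"jaw":-1}]'
```

```text
clock: 19.38
tcp_pos: [0.4442, 0.0399, 0.1034]
orientation: [-2.9, -1.207, 0.001]
contact_force: [-0.0, 0.5, 0.6]
grip_width: 0.0517
gripper_force: 37.3
clock: 20.25
tcp_pos: [0.4446, 0.0405, 0.042]
orientation: [2.9, 1.208, 0.001]
contact_force: [-0.1, -0.5, -0.8]
grip_width: 0.0515
gripper_force: 37.3
```

```bash
python3 -m jog '[{"rx":0,"ry":0,"rz":0,"x":-0.01,"y":-0.02,"z":-0.03,"jaw":-1},{"rx":0,"ry":0,"rz":0,"x":0,"y":0,"z":-0.025,"jaw":-1},{"rx":0,"ry":0,"rz":0,"x":0,"y":0,"z":0,"jaw":-1}]'
```

```text
clock: 20.62
tcp_pos: [0.4438, 0.039, 0.0389]
orientation: [2.899, 1.208, 0.0]
contact_force: [-2.6, -0.5, 7.4]
grip_width: 0.0512
gripper_force: 38.1
```

```bash
python3 -m jog '[{"rx":0,"ry":0,"rz":0,"x":0,"y":0,"z":0,"jaw":0.4},{"rx":0,"ry":0,"rz":0,"x":0,"y":0,"z":0,"jaw":0.7},{"rx":0,"ry":0,"rz":0,"x":0,"y":0,"z":0,"jaw":1},{"rx":0,"ry":0,"rz":0,"x":0,"y":0,"z":0,"jaw":1},{"rx":0,"ry":0,"rz":0,"x":0,"y":0,"z":0.3,"jaw":1},{"rx":0,"ry":0,"rz":0,"x":0,"y":0,"z":0.9,"jaw":1},{"rx":0,"ry":0,"rz":0,"x":0,"y":0,"z":0.9,"jaw":1},{"rx":0,"ry":0,"rz":0,"x":0,"y":0,"z":0,"jaw":1}]'
python3 -m jog '[{"rx":0,"ry":0,"rz":0,"x":0.43,"y":-0.6,"z":0,"jaw":1},{"rx":0,"ry":0,"rz":0,"x":0.43,"y":-0.6,"z":0,"jaw":1},{"rx":0,"ry":0,"rz":0,"x":0.43,"y":-0.6,"z":0,"jaw":1},{"rx":0,"ry":0,"rz":0,"x":0.43,"y":-0.6,"z":0,"jaw":1},{"rx":0,"ry":0,"rz":0,"x":0.43,"y":-0.6,"z":0,"jaw":1},{"rx":0,"ry":0,"rz":0,"x":0,"y":0,"z":0,"jaw":1},{"rx":0,"ry":0,"rz":0,"x":0,"y":0,"z":0,"jaw":1},{"rx":0,"ry":0,"rz":0,"x":0,"y":0,"z":0,"jaw":1}]'
python3 - <<'E'
from h import *
b=grab_frame("side")[:,:,::-1];print(get_obs()["tcp_pos"],get_obs()["grip_width"])
for P in((.4438,.039,.0062),(.4438,.039,.0742),(.5727,-.1396,.08)):
    u,v=px("side",P);print("crop",(u-260)*600/110,(v-120)*600/110)
cv2.imwrite("pics/s6.png",cv2.resize(b[120:230,260:370],(600,600),interpolation=cv2.INTER_CUBIC))
E
```

```text
clock: 21.62
tcp_pos: [0.4465, 0.0397, 0.1682]
orientation: [2.898, 1.207, 0.012]
contact_force: [0.5, -0.2, -0.9]
grip_width: 0.0854
gripper_force: 0.0
clock: 22.62
tcp_pos: [0.572, -0.1394, 0.164]
orientation: [-2.898, -1.211, 0.001]
contact_force: [0.1, 0.5, -0.1]
grip_width: 0.0853
gripper_force: 0.0
[ 0.57216395 -0.13954368  0.16422925] 0.08531355653261267
crop 168.34893205843503 457.8740314403596
crop 164.8516837709023 344.79038699910274
crop 547.9714486242596 420.4515205326962
```

View pics/s6.png

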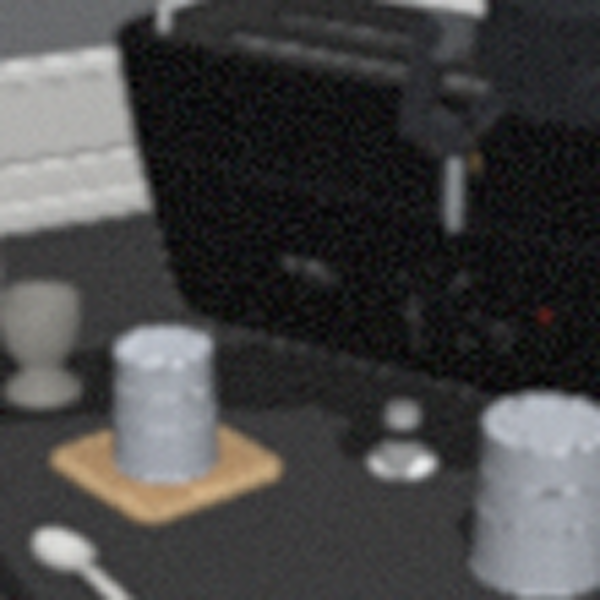

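The third beaker is seated: its top centre at crop (164,345) matches the prediction. Now the largest.

```bash
python3 -m jog '[{"rx":0,"ry":0,"rz":0,"x":0,"y":0,"z":-0.6,"jaw":1},{"rx":0,"ry":0,"rz":0,"x":0,"y":0,"z":-0.5,"jaw":1},{"rx":0,"ry":0,"rz":0,"x":0,"y":0,"z":-0.5,"jaw":1},{"rx":0,"ry":0,"rz":0,"x":0,"y":0,"z":-0.3,"jaw":1},{"rx":0,"ry":0,"rz":0,"x":0,"y":0,"z":-0.13,"jaw":1},{"rx":0,"ry":0,"rz":0,"x":0,"y":0,"z":0,"jaw":1},{"rx":0,"ry":0,"rz":0,"x":0,"y":0,"z":0,"jaw":1}]'
```

```text
clock: 23.55
tcp_pos: [0.5735, -0.1409, 0.0436]
orientation: [2.899, 1.208, 0.002]
contact_force: [0.6, 0.5, -0.8]
grip_width: 0.0858
gripper_force: 0.0
```

```bash
python3 -m jog '[{"rx":0,"ry":0,"rz":0,"x":-0.01,"y":0.02,"z":0,"jaw":-1},{"rx":0,"ry":0,"rz":0,"x":0,"y":0,"z":0,"jaw":-1},{"rx":0,"ry":0,"rz":0,"x":0,"y":0,"z":0,"jaw":-1},{"rx":0,"ry":0,"rz":0,"x":0,"y":0,"z":0,"jaw":-1},{"rx":0,"ry":0,"rz":0,"x":0,"y":0,"z":0,"jaw":-1},{"rx":0,"ry":0,"rz":0,"x":0,"y":0,"z":0,"jaw":-1},{"rx":0,"ry":0,"rz":0,"x":0,"y":0,"z":0,"jaw":-1}]' 40
python3 -m jog '[{"rx":0,"ry":0,"rz":0,"x":0,"y":0,"z":0.3,"jaw":-1},{"rx":0,"ry":0,"rz":0,"x":0,"y":0,"z":0.6,"jaw":-1},{"rx":0,"ry":0,"rz":0,"x":0,"y":0,"z":0.7,"jaw":-1},{"rx":0,"ry":0,"rz":0,"x":0,"y":0,"z":0.4,"jaw":-1},{"rx":0,"ry":0,"rz":0,"x":0,"y":0,"z":0,"jaw":-1}]'
```

```text
clock: 24.42
tcp_pos: [0.5726, -0.1396, 0.044]
orientation: [2.899, 1.208, 0.002]
contact_force: [-2.9, -0.2, 8.4]
grip_width: 0.0626
gripper_force: 42.8
clock: 25.05
tcp_pos: [0.5736, -0.1398, 0.1655]
orientation: [2.897, 1.207, 0.007]
contact_force: [-0.5, -0.4, -2.0]
grip_width: 0.0625
gripper_force: 44.9
```

```bash
python3 -m jog '[{"rx":0,"ry":0,"rz":0,"x":-0.25,"y":0.34,"z":0,"jaw":-1},{"rx":0,"ry":0,"rz":0,"x":-0.43,"y":0.6,"z":0,"jaw":-1},{"rx":0,"ry":0,"rz":0,"x":-0.43,"y":0.6,"z":0,"jaw":-1},{"rx":0,"ry":0,"rz":0,"x":-0.43,"y":0.6,"z":0,"jaw":-1},{"rx":0,"ry":0,"rz":0,"x":-0.4,"y":0.56,"z":0,"jaw":-1},{"rx":0,"ry":0,"rz":0,"x":-0.2,"y":0.28,"z":0,"jaw":-1},{"rx":0,"ry":0,"rz":0,"x":0,"y":0,"z":0,"jaw":-1},{"rx":0,"ry":0,"rz":0,"x":0,"y":0,"z":0,"jaw":-1}]'
python3 - <<'E'
from h import *
b=grab_frame("side")[:,:,::-1];print(get_obs()["tcp_pos"],get_obs()["grip_width"])
for z in(.074,.12,.2):
    u,v=px("side",(.4438,.039,z));print("crop",(u-260)*600/110,(v-120)*600/110)
cv2.imwrite("pics/s7.png",cv2.resize(b[120:230,260:370],(600,600),interpolation=cv2.INTER_CUBIC))
E
```

```text
clock: 26.05
tcp_pos: [0.4439, 0.0383, 0.1623]
orientation: [2.9, 1.207, -0.001]
contact_force: [-0.0, 0.5, -0.7]
grip_width: 0.0628
gripper_force: 44.8
[0.44405595 0.0381767  0.16229986] 0.06253966987733856
crop 164.86222792014007 345.1313324297117
crop 162.39525057597442 265.36153460700706
crop 157.89497966848074 119.84511902778846
```

View pics/s7.png

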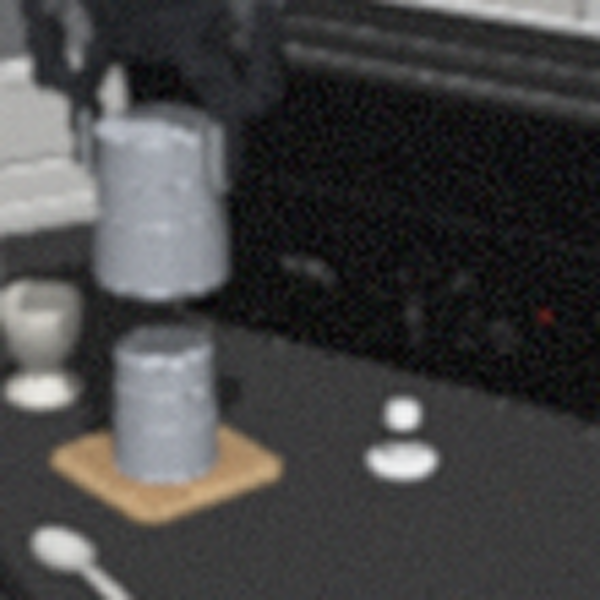

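The largest beaker is upright and aligned, with its mouth centre at crop (162,270). I'll lower it the same way.

```bash
python3 -m jog '[{"rx":0,"ry":0,"rz":0,"x":0,"y":0.01,"z":-0.4,"jaw":-1},{"rx":0,"ry":0,"rz":0,"x":0,"y":0,"z":-0.2,"jaw":-1},{"rx":0,"ry":0,"rz":0,"x":0,"y":0,"z":-0.1,"jaw":-1},{"rx":0,"ry":0,"rz":0,"x":0,"y":0,"z":0,"jaw":-1}]'
python3 -m jog '[{"rx":0,"ry":0,"rz":0,"x":0,"y":0,"z":-0.25,"jaw":-1},{"rx":0,"ry":0,"rz":0,"x":0,"y":0,"z":-0.25,"jaw":-1},{"rx":0,"ry":0,"rz":0,"x":0,"y":0,"z":-0.25,"jaw":-1},{"rx":0,"ry":0,"rz":0,"x":0,"y":0,"z":-0.25,"jaw":-1},{"rx":0,"ry":0,"rz":0,"x":0,"y":0,"z":-0.12,"jaw":-1},{"rx":0,"ry":0,"rz":0,"x":0,"y":0,"z":0,"jaw":-1},{"rx":0,"ry":0,"rz":0,"x":0,"y":0,"z":0,"jaw":-1}]'
```

```text
clock: 26.6
tcp_pos: [0.4437, 0.0396, 0.1204]
orientation: [-2.9, -1.208, 0.001]
contact_force: [1.1, 0.3, -1.1]
grip_width: 0.0627
gripper_force: 44.8
clock: 27.48
tcp_pos: [0.4441, 0.0399, 0.0537]
orientation: [2.9, 1.208, 0.001]
contact_force: [-0.4, 0.9, -1.0]
grip_width: 0.0628
gripper_force: 44.8
```

```bash
python3 -m jog '[{"rx":0,"ry":0,"rz":0,"x":0,"y":-0.015,"z":-0.03,"jaw":-1},{"rx":0,"ry":0,"rz":0,"x":0,"y":0,"z":-0.03,"jaw":-1},{"rx":0,"ry":0,"rz":0,"x":0,"y":0,"z":0,"jaw":-1}]'
python3 -m jog '[{"rx":0,"ry":0,"rz":0,"x":0,"y":0,"z":0,"jaw":0.6},{"rx":0,"ry":0,"rz":0,"x":0,"y":0,"z":0,"jaw":0.8},{"rx":0,"ry":0,"rz":0,"x":0,"y":0,"z":0,"jaw":1},{"rx":0,"ry":0,"rz":0,"x":0,"y":0,"z":0,"jaw":1},{"rx":0,"ry":0,"rz":0,"x":0,"y":0,"z":0.3,"jaw":1},{"rx":0,"ry":0,"rz":0,"x":0,"y":0,"z":0.9,"jaw":1},{"rx":0,"ry":0,"rz":0,"x":0,"y":0,"z":0.9,"jaw":1},{"rx":0,"ry":0,"rz":0,"x":0,"y":0,"z":0,"jaw":1}]'
python3 - <<'E'
from h import *
b=grab_frame("side")[:,:,::-1]
for z in(.0062,.0862):
    u,v=px("side",(.4438,.039,z));print("crop",(u-260)*600/110,(v-120)*600/110)
cv2.imwrite("pics/s8.png",cv2.resize(b[120:230,260:370],(600,600),interpolation=cv2.INTER_CUBIC))
E
```

```text
clock: 27.85
tcp_pos: [0.444, 0.0388, 0.0502]
orientation: [2.9, 1.208, 0.001]
contact_force: [-0.5, -0.4, 4.3]
grip_width: 0.0628
gripper_force: 45.4
clock: 28.85
tcp_pos: [0.4465, 0.0394, 0.1796]
orientation: [2.898, 1.207, 0.012]
contact_force: [0.2, -0.4, -0.6]
grip_width: 0.0851
gripper_force: 0.0
crop 168.34893205843503 457.8740314403596
crop 164.21616508855365 324.24086840567537
```

View pics/s8.png

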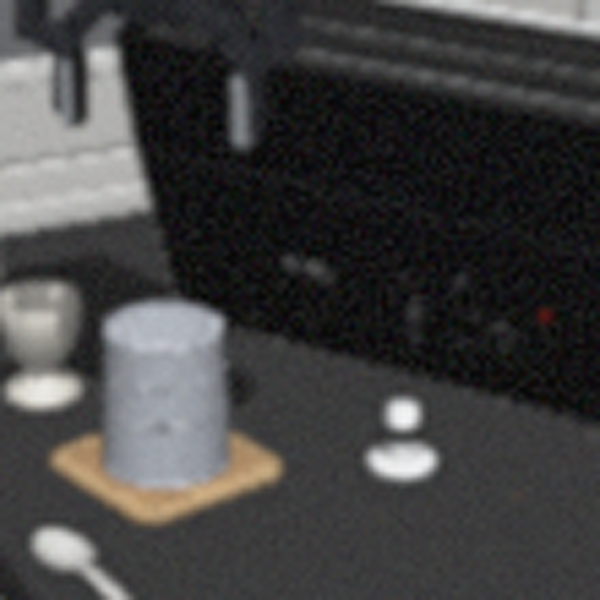

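The largest beaker stands flat on the coaster with its top centre at crop (165,325), matching the prediction of (164,324). The gripper is clear, so I'll hand it in.

```bash
python3 -m jog '[{"rx":0,"ry":0,"rz":0,"x":0,"y":0,"z":0,"jaw":1},{"rx":0,"ry":0,"rz":0,"x":0,"y":0,"z":0,"jaw":1},{"rx":0,"ry":0,"rz":0,"x":0,"y":0,"z":0,"jaw":1}]'; python3 -c "
from bench import r
print(r.hand_in())"
```

```text
clock: 29.28
tcp_pos: [0.4431, 0.0389, 0.1749]
orientation: [-2.899, -1.208, 0.003]
contact_force: [-0.5, -0.3, 0.1]
grip_width: 0.0851
gripper_force: 0.0
the job is handed in; nothing more can be done
None
```

I nested all four beakers mouth down on the coaster, smallest to largest, and handed the job in at about 29 s; the last picture shows the largest seated flat on the coaster with the gripper clear, but the hand-in gave no verdict.

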